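Lock a linear stage with its transport key by feeling for the hidden groove

ROBOT

A 6-joint arm with a two-finger parallel gripper is mounted at the origin on the work surface. World frame = base frame: x ahead of the robot, y to its left, z up, the work surface at z = 0. Lengths are in m, angles in rad, forces in N, time in s.
With the tool pointing down it reaches from about 0.25 to 0.775 m from the base axis. Payload 4 kg.
Tool frame: the origin (TCP) lies on the centre line of the jaws, within the pads' length; the fingertips stand 14 mm ahead of it and the grasp point (between the pads) lies 5 mm behind it (robot.tcp_to_tips is the distance from the TCP to the fingertips, in m); z points along the fingers, y is the line along which they close (so a half turn about z gives the same grasp; the last joint's range is limited). The gripper opens to 94 mm and grips with 3 to 60 N. Pads are 16 mm wide; open, the fingers measure 119 mm over their backs; the gripper's body (75 mm by 177 mm) begins 78 mm behind the grasp point.
Start: joints at [1.211, 0.087, 1.371, -0, 1.684, -0.103], TCP at [0.14, 0.532, 0.22] pointing down, gripper open.
Joint ranges: [-3.1, 3.1], [-0.76, 2.03], [0.27, 2.55], [-1.08, 4.22], [0.17, 2.65], [-2.57, 2.57]. Speed limits (rad/s): [2.79, 2.79, 3.14, 3.14, 3.14, 3.14].

INTERFACE

Orientations are given as [roll, pitch, yaw] about the fixed x, y, z axes, in that order (R = Rz(yaw) Ry(pitch) Rx(roll)).
In Python, from bench import robot gives the robot as it stands.
- The arm moves only by the tool carry_out, never from a script. Its argument "increments" is a list of rows, each a list of 3 entries, a list of its own where there are three numbers: the closure in counts, from 0 (fully open) to 255 (shut), then the shift along the tool's x, y, z in mm, then the turn about the tool's z in degrees. In form: [[fingers, [dx, dy, dz], twist], ...]. A call has 1 to 8 rows; each row shifts and turns the commanded pose from where the row before left it, along the tool's axes as they then stand; what a row does not reach is not made up. A row lasts 1/10 s, in which the tool goes at most 50 mm and 8.59 degrees, less where a joint would pass 70% of its speed; a pose out of reach is approached as far as the arm can. A call with a gripper value outside its range is refused whole. The fingers move at their own pace and stop on an object; the grip force is fixed at half the most. Time passes only in rows, so rows that do not move let the fingers close. It gives the time, the measured TCP pose, the force, the opening and the grip force at its end, in the units of the state.
- robot.get_obs(): the state, without advancing time (a new reading comes with each control period).
- robot.snapshot(name): name is "scene" or "side" or "wrist"; returns the picture (384x512x3 uint8, blue, green, red); there is no depth.
- robot.get_calibration(name): a dict with "vfov" (degrees; the focal length in pixels is half the picture's height over the tangent of half this angle, whatever the lens; pixels are square), "cx", "cy" (the principal point, pixels), "T" (4x4, takes a point from camera to world coordinates). Camera axes: x right, y down, z forward; pixel columns grow to the right and rows downward; lengths in m; the calibration is good to about 2 mm. A picture is of the moment at which its call begins: read the wrist's pose just before it. get_calibration takes no time and is no camera call; for the wrist camera it gives the pose at the moment of the call.
- robot.close_job(): hands the job in; it is judged then, once.
The state is a dict: "time": time; "joint_positions": joint angles; "qvel": joint speeds; "joint_torque": joint torques, N m; "tool_pos": TCP position; "ee_rot": TCP orientation; "wrist_force": force on the tool from outside, world axes, zero at the start; "wrist_torque": the same for the moment, N m; "width": finger opening in m; "finger_force": force on a finger pad.
Only numpy, scipy, OpenCV 4.12 (cv2) and the standard library are available. Lean on these libraries where they do the work, as an engineer would, in place of code of your own. Each camera call takes 0.05 s, during which the arm holds its last target. There are 200 camera calls.

TASK

The sloping linear stage must be locked for transport. Take the lock key from its stand, put its blade square to the slope through the long window of the cover, set its foot down on the slide near one end of the window and drag it along until it drops into the groove hidden under the cover; stop there without forcing it, see that it is fully home, and let go so that the key stays in the groove. Leave the other things on the bench where they are.

Things in the scene. Friction and masses are not known exactly. Their poses are not given: they have to be found in the camera images.
- key_grip (a point): Centre of the lock key's black handle, a block 60 mm long (along z), 22 mm thick (y, the way to pinch it), 30 mm wide (x). A steel blade 8 mm thick (y), 16 mm wide (x) sticks out 52 mm along -z; its foot lies 82 mm below this point. The blade is sprung: it gives way up to 8 mm into the handle, from 2.4 N, plus 0.8 N per mm. About 0.16 kg; starts upright in its stand.
- key_foot (a point): Middle of the rounded end of its blade (radius 4 mm across the thickness). It moves with the sprung blade. Same axes as key_grip: z along the key towards the handle.
- lock_key: The lock key as a whole, 112 mm long; origin where its foot is with the spring out, axes as key_grip.
- key_stand: Fixed grey block, 70 x 70 mm, 48 mm high, origin under its centre, z up. The blade stands 40 mm deep in a close socket in the middle of its top; draw the key straight up by more than 40 mm to free it.
- stage: Fixed linear stage: aluminium housing 290 mm long on a wedge base, motor at its +y end. Origin under its base, z up, y along the stage. In it lies a steel slide that cannot be shifted by hand. One square-edged keyway groove is cut across the slide, 12 mm wide (y), 24 mm long, 14 mm deep, hidden by the cover; its middle is anywhere between y = -30 and +30 mm and must be felt for.
- deck (a point): Point on the slide's flat top, right under the middle of the window, about 75 mm above the bench. x points up the slope (away from the robot), y along stage and window, z normal to the slope, 35 degrees from vertical, leaning towards the robot. Slide top: z = 0; groove floor: z = -14 mm. The groove takes the blade with the key along z and its thickness along y.
- window (a point): Middle of the window, level with the cover's top, 33 mm from deck along its z; same axes. The cover is 3 mm thick, x -60 to +50, y -145 to +145 mm; nothing stands above it. Window: 150 mm long (y), 22 mm wide (x). With the key home the handle's lower end is 5 mm above the cover; let go, it stays there, leaning a few degrees.
- multimeter: Bystander: black hand-held meter lying face up, 150 x 78 x 44 mm; origin under its centre.
- screwdriver: Bystander: screwdriver lying on the bench, 190 mm long.
- wrench: Bystander: steel wrench lying on the bench, 160 mm long.
- solvent: Bystander: white bottle standing, 60 mm across, 170 mm tall; origin under its centre.
- flux_jar: Bystander: grey jar standing, 64 mm across, 70 mm tall; origin under its centre.
- parts_tray: Bystander: grey open divided tray, 120 x 160 x 30 mm; origin under its centre.
- board: Bystander: green circuit board on short feet, 70 x 100 x 20 mm; origin under its centre.
Mind the look-alikes: they are no part of the job. What is meant by the lock_key is not pink or yellow, and is the larger of those in its own colour.

How it is judged:
On the way, in this order (a step that is already met when the one before it is completed fails the run):
1. the key's foot is set on the slide, through the window, within 30 mm of one end of it (z of key_foot in the frame of deck between -0.004 and 0.004 m and x of key_foot in the frame of deck between -0.013 and 0.013 m and (y of key_foot in the frame of deck between 0.045 and 0.076 m or y of key_foot in the frame of deck between -0.076 and -0.045 m)), for 0.1 s.
2. the foot has dropped into the groove (z of key_foot in the frame of deck between -0.02 and -0.01 m and x of key_foot in the frame of deck between -0.013 and 0.013 m and y of key_foot in the frame of deck between -0.045 and 0.045 m), for 0.2 s.
At the end, for the whole second after the job is handed in: The key stands in the groove through the window, its foot at least 11 mm below the slide's surface (14 mm is the floor), within 20 degrees of square to the slope, released and at rest (z of key_foot in the frame of deck between -0.02 and -0.011 m and x of key_foot in the frame of deck between -0.013 and 0.013 m and y of key_foot in the frame of deck between -0.045 and 0.045 m and angle between the z axis of key_foot and the z axis of deck, either way round below 0.35 rad and linear speed of lock_key below 0.02 m/s and contact force between the fingers and lock_key below 0.1 N); the robot touches nothing.
It fails at once if the key is forced against the stage with more than 60 N (contact force between lock_key and stage above 60 N).
It fails at once if another thing on the bench is shifted by more than 30 mm (distance of any of multimeter, screwdriver, wrench, solvent, flux_jar, parts_tray, board from where it was at the start of the episode above 0.03 m).
It also fails if it takes over 45 s, if anything falls off the work surface, if the arm or the gripper's body presses on something with over 40 N, if the wrist force passes 120 N, or if a joint passes its speed limit or range.

## Working session

There is one attempt and no reset: what is moved stays moved. The work goes in short steps, Python scripts to look and compute and a tool call to move; the robot and the scene stay as the last step left them, time stands still between calls to the robot, and variables do not carry over. Pictures are saved under pics/ and viewed, at most 13 in all, crops included, and the job is handed in when it is done.

Besides the shell and the picture viewer there is one more tool, called after "Request:" by a JSON object that holds its "method" and its "body", one argument or row to a line. carry_out: Moves the arm, as the interface text tells. Its arguments: {"type":"object","properties":{"increments":{"type":"array","items":{"type":"array"}}},"required":["increments"]}

```bash
mkdir -p pics; ls; python3 - <<'E'
from bench import robot
import cv2
o=robot.get_obs(); print(o)
for n in("scene","side"):
    cv2.imwrite(f"pics/{n}0.png",cv2.resize(robot.snapshot(n),None,fx=1.5,fy=1.5,interpolation=2)); print(n,robot.get_calibration(n))
E
```

```text
pics
{'time': 0.0, 'joint_positions': array([ 1.21091649e+00,  8.79633140e-02,  1.37221888e+00, -7.84164772e-06,
        1.68356562e+00, -1.03116422e-01]), 'qvel': array([-0.00052703,  0.00114587,  0.00201506, -0.00016561, -0.00096695,
        0.00060145]), 'joint_torque': array([ 1.22718331e-03, -3.40189576e+01, -3.02424431e+01,  7.18302839e-02,
        3.31487751e-02, -1.52831631e-04]), 'tool_pos': array([0.13951314, 0.53149773, 0.21831752]), 'ee_rot': array([-3.13944814e+00, -2.14085924e-04,  2.88482813e+00]), 'wrist_force': array([-0.69804722, -0.21414897,  0.39301122]), 'wrist_torque': array([-0.02561201,  0.02575681, -0.00381208]), 'finger_force': 0.0, 'width': 0.09400425783663782}
scene {'vfov': 52.162778058479454, 'cx': 259.14027425935535, 'cy': 195.29182175728607, 'T': array([[-0.84238736,  0.30085225, -0.44706985,  1.11305578],
       [ 0.53876026,  0.4532775 , -0.71012456,  0.79165354],
       [-0.01099586, -0.83906343, -0.54392248,  0.72323228],
       [ 0.        ,  0.        ,  0.        ,  1.        ]])}
side {'vfov': 48.67911913289536, 'cx': 259.8819237009492, 'cy': 188.91375016329596, 'T': array([[ 0.79356747, -0.43587201,  0.42457775,  0.12889876],
       [-0.60841699, -0.57861269,  0.54317227, -0.61087085],
       [ 0.00891248, -0.68936416, -0.72436015,  0.85851258],
       [ 0.        ,  0.        ,  0.        ,  1.        ]])}
```

View pics/scene0.png

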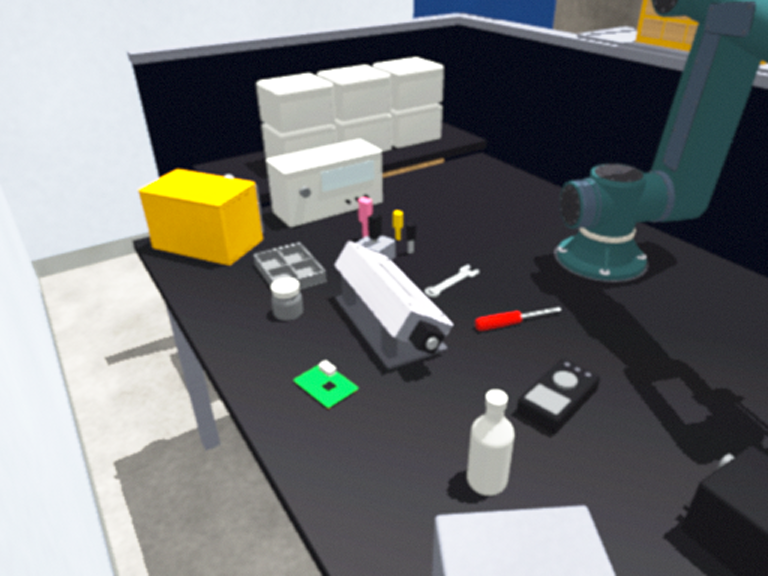

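View pics/side0.png

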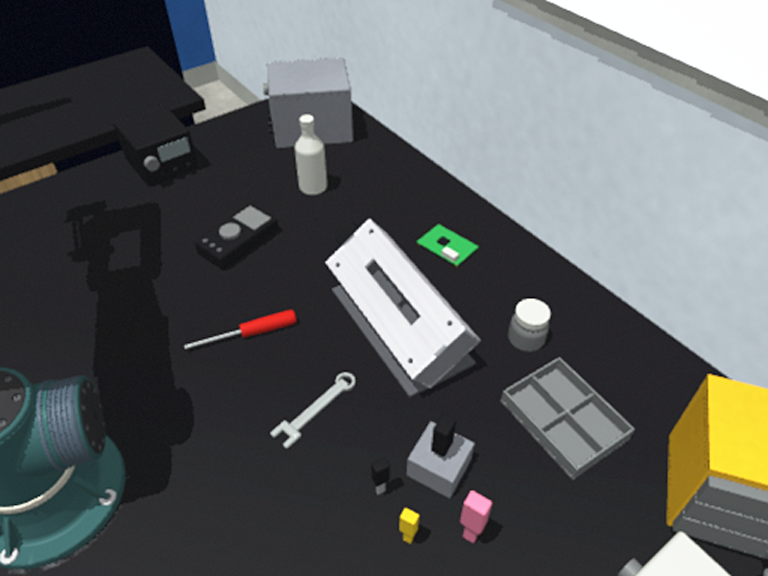

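The side view shows the stage with its window at about (395,290). It also shows four key candidates: black in the grey stand (443,435), small black (380,475), yellow (408,525) and pink (476,515). The lock key is neither pink nor yellow and is the larger black one, so it should be the one in the stand. I'll confirm that in an enlarged crop.

```bash
python3 - <<'E'
import cv2,numpy as np
from bench import robot
s=robot.snapshot("side"); c=robot.snapshot("scene"); cv2.imwrite("pics/side_raw.png",s); cv2.imwrite("pics/scene_raw.png",c)
g=lambda a:(255*(a/255.)**0.6).astype(np.uint8)
a=cv2.resize(g(s[140:360,205:335]),None,fx=2.7,fy=2.7,interpolation=2)
b=cv2.resize(g(c[120:250,210:310]),None,fx=4,fy=4,interpolation=2)
H=600; im=np.zeros((H,a.shape[1]+b.shape[1],3),np.uint8); im[:a.shape[0],:a.shape[1]]=a; im[:b.shape[0],a.shape[1]:]=b
print(a.shape,b.shape); cv2.imwrite("pics/crop1.png",im)
E
```

```text
(594, 351, 3) (520, 400, 3)
```

View pics/crop1.png

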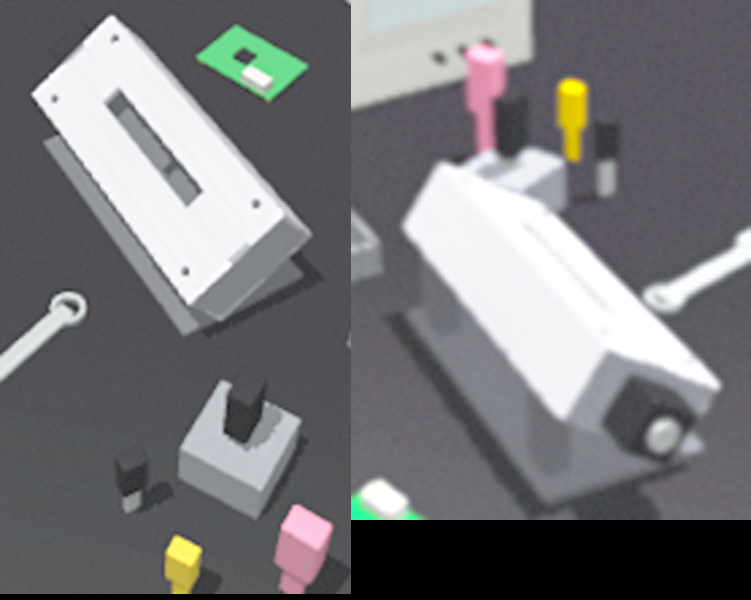

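The black key in the stand at side crop (245,405) is clearly larger than the other black one at (131,470), so it is the lock key. The stage cover corners and window edges are sharp in the same crop. Next I'll fit the poses.

```bash
cat > h.py <<'E'
import numpy as np,cv2
from scipy.spatial.transform import Rotation as Ro
from scipy.optimize import least_squares
def K(c): 
    f=192/np.tan(np.radians(c["vfov"])/2); return f,c["cx"],c["cy"]
def proj(c,P):
    T=np.array(c["T"]); q=(np.atleast_2d(P)-T[:3,3])@T[:3,:3]; f,cx,cy=K(c)
    return np.c_[f*q[:,0]/q[:,2]+cx,f*q[:,1]/q[:,2]+cy]
def ray(c,uv,z):
    T=np.array(c["T"]); f,cx,cy=K(c); uv=np.atleast_2d(uv)
    d=np.c_[(uv[:,0]-cx)/f,(uv[:,1]-cy)/f,np.ones(len(uv))]@T[:3,:3].T; o=T[:3,3]
    return o+d*((z-o[2])/d[:,2])[:,None]
def stageR(yaw,sl=np.radians(35)): # columns deck x,y,z
    return Ro.from_euler('z',yaw).as_matrix()@Ro.from_euler('y',-sl).as_matrix()
E
python3 - <<'E'
from h import *
from bench import robot
c=robot.get_calibration("side"); c2=robot.get_calibration("scene")
px=lambda L:np.array(L,float)/2.7+[205,140]
st=px([(222,381),(301,424),(258,481),(180,450)])
P=ray(c,st,.048); print("stand",P.round(4),P.mean(0),np.linalg.norm(P-np.roll(P,-1,0),axis=1)); e=P-np.roll(P,-1,0); print(np.degrees(np.arctan2(e[:,1],e[:,0])))
M=np.array([(.05,.145,0),(-.06,.145,0),(-.06,-.145,0),(.011,.075,0),(-.011,.075,0),(.011,-.075,0),(-.011,-.075,0)])
U=px([(113,15),(33,96),(190,298),(120,90),(106,100),(201,192),(187,205)])
def f(p): return (proj(c,M@stageR(p[3]).T+p[:3])-U).ravel()
best=None
for y in(-.8,-.3,.2,.7):
    r=least_squares(f,[.5,0,.1,y])
    if best is None or r.cost<best.cost:best=r
p=best.x; R=stageR(p[3]); print("window",p,np.degrees(p[3]),best.fun.round(1)); print("deck",p[:3]-.033*R[:,2])
a=cv2.imread("pics/scene_raw.png")
Mc=np.vstack([M,[(.05,-.145,0)]])
for u in proj(c2,Mc@R.T+p[:3]): cv2.circle(a,tuple(np.int32(u*8)),8,(0,0,255),-1,shift=3)
print(proj(c2,Mc@R.T+p[:3]).round(1))
S=P.mean(0); q=np.array([[S[0],S[1],h] for h in(.12,.06)]); print("key",proj(c2,q),(proj(c,q)-[205,140])*2.7)
for u in proj(c2,q): cv2.circle(a,tuple(np.int32(u*8)),8,(0,255,0),-1,shift=3)
b=cv2.resize(a[120:250,200:320],None,fx=4.5,fy=4.5,interpolation=2); cv2.imwrite("pics/chk.png",b)
E
```

```text
stand [[ 0.4824 -0.2599  0.048 ]
 [ 0.5071 -0.3271  0.048 ]
 [ 0.4484 -0.3428  0.048 ]
 [ 0.4173 -0.287   0.048 ]] [ 0.46379118 -0.30420179  0.048     ] [0.07163673 0.0607688  0.0638836  0.07057469]
[ 110.12746252   14.96427797  -60.87973053 -157.3796719 ]
window [ 0.5770024  -0.04299753  0.08238094 -0.11616904] -6.655995429724614 [-0.3  0.8  0.9 -0.6 -0.4  0.5 -0.1 -1.1 -0.9  1.1  1.1 -1.1 -0.3  0.4]
deck [ 0.59580285 -0.04519144  0.05534892]
[[272.4 215.8]
 [300.6 225.5]
 [256.2 178.9]
 [270.9 206.3]
 [276.5 208.3]
 [248.9 182.1]
 [254.2 184.2]
 [230.6 168.5]]
key [[248.79391496 143.07711737]
 [249.21123734 158.08617857]] [[246.78757789 384.29279715]
 [241.26619017 425.36631716]]
```

View pics/chk.png

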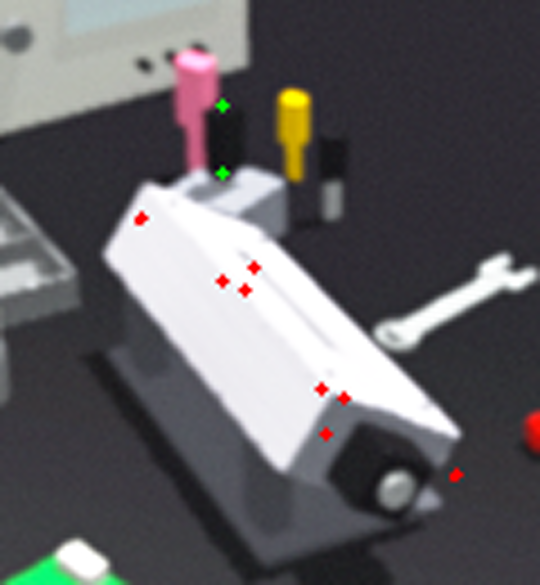

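The scene view shows the fit sitting about 20 mm too low. The cover corners are really at crop (150,183), (265,235), (460,433) and (335,398). I'll fit both views jointly.

```bash
python3 - <<'E'
from h import *
from bench import robot
c=robot.get_calibration("side"); c2=robot.get_calibration("scene")
px=lambda L:np.array(L,float)/2.7+[205,140]
px2=lambda L:np.array(L,float)/4.5+[200,120]
M=np.array([(.05,.145,0),(-.06,.145,0),(-.06,-.145,0),(.011,.075,0),(-.011,.075,0),(.011,-.075,0),(-.011,-.075,0)])
U=px([(113,15),(33,96),(190,298),(120,90),(106,100),(201,192),(187,205)])
M2=np.array([(.05,-.145,0),(-.06,-.145,0),(-.06,.145,0),(.05,.145,0)]); U2=px2([(150,183),(265,235),(460,433),(335,398)])
def f(p):
    R=stageR(p[3]).T
    return np.r_[(proj(c,M@R+p[:3])-U).ravel(),(proj(c2,M2@R+p[:3])-U2).ravel(),(p[2]-.102)/.002]
r=least_squares(f,[.57,-.04,.1,-.1]); p=r.x; R=stageR(p[3]); print("window",p,np.degrees(p[3]),r.fun.round(1)); print("deck",p[:3]-.033*R[:,2])
r=least_squares(lambda q:f(q)[:-1],p); print(r.x, r.cost)
# key/stand: square with two-view
SU=px([(222,381),(301,424),(258,481),(180,450)]); s=.035; SM=np.array([(s,s,0),(s,-s,0),(-s,-s,0),(-s,s,0)])
KT=px2([(226,102)]);
def g(p):
    a=Ro.from_euler('z',p[2]).as_matrix(); P=SM@a.T+[p[0],p[1],.048]
    return np.r_[(proj(c,P)-SU).ravel(),(proj(c2,[p[0],p[1],.12])-KT).ravel(),(proj(c,[p[0],p[1],.12])-px([(251,374)])).ravel()]
r=least_squares(g,[.46,-.3,-.3]); print("stand",r.x,np.degrees(r.x[2]),r.fun.round(1))
a=r.x; 
for yw in(0,):
    A=Ro.from_euler('z',a[2]).as_matrix(); B=np.array([(i*.015,j*.011,0) for i,j in((1,1),(1,-1),(-1,-1),(-1,1))])
    for h in(.06,.12): print((proj(c,B@A.T+[a[0],a[1],h])-[205,140])*2.7)
E
```

```text
window [ 0.56586252 -0.05486582  0.10018535 -0.12175116] -6.975827802519603 [-0.8 -0.4 -0.4 -1.2 -1.   1.9 -0.8 -1.7 -1.7  0.6  0.8 -0.8 -0.7  0.9
 -1.6  0.4 -1.6 -0.3 -1.   0.9 -1.3 -1.5 -0.9]
deck [ 0.58465043 -0.05716464  0.07315333]
[ 0.56606197 -0.05460868  0.09951276 -0.12157244] 13.713292865801511
stand [ 0.46526336 -0.30290327  0.37646828] 21.57004378553893 [ 0.2 -1.4 -0.2 -2.4  0.8  2.8 -0.2 -2.  -1.6  0.6 -1.4  3. ]
[[238.10706585 401.93649634]
 [263.07574155 414.91659344]
 [245.22445237 444.9417783 ]
 [219.90683479 431.4386315 ]]
[[243.37771279 360.35043247]
 [269.6704977  373.61848833]
 [251.02834702 404.32655038]
 [224.34767864 390.49602356]]
```

Both views agree: the deck is at (0.585,-0.057,0.073) with yaw about -7°, and the stand is at (0.465,-0.303) with yaw about 21°. The tool can't tilt, so I'll pivot the key in the pinch by pushing its blade against the fixed stand. First I'll move above the key.

Request:
{"method": "carry_out", "body": {
  "increments": [
    [0, [-26, -36, -3], 0],
    [0, [-26, -36, -3], 0],
    [0, [-26, -36, -3], 0],
    [0, [-26, -36, -3], 0],
    [0, [-26, -36, -3], 0],
    [0, [-26, -36, -3], 0],
    [0, [-26, -36, -3], 0],
    [0, [-26, -36, -3], 0]
  ]
}}

```text
time: 1.0
tool_pos: [0.2677, 0.199, 0.2436]
ee_rot: [3.141, 0.001, 2.886]
wrist_force: [0.7, 0.5, -0.6]
width: 0.094
finger_force: 0.0
```

Request:
{"method": "carry_out", "body": {
  "increments": [
    [0, [-26, -36, -3], 0],
    [0, [-26, -36, -3], 0],
    [0, [-26, -36, -3], 0],
    [0, [-26, -36, -3], 0],
    [0, [-26, -36, -3], 0],
    [0, [-26, -36, -3], 0],
    [0, [-26, -36, -3], 0],
    [0, [-26, -36, -3], 0]
  ]
}}

```text
time: 1.8
tool_pos: [0.3959, -0.1327, 0.2675]
ee_rot: [3.141, 0.0, 2.884]
wrist_force: [0.3, 0.4, 0.0]
width: 0.0939
finger_force: 0.0
```

```bash
python3 - <<'E'
from h import *
from bench import robot
o=robot.get_obs(); print(o["time"],o["tool_pos"],o["ee_rot"],o["joint_positions"])
c=robot.get_calibration("side")
for n,uv,z in [("smallkey",(381,490),0),("wrench",(345,380),0),("wrench2",(285,435),0),("trayL",(502,400),.03),("trayB",(573,475),0.0),("pink",(470,538),0),("yellow",(408,540),0),("jar",(528,345),0),("bottle",(313,188),0),("board",(447,245),.01)]:
    print(n,ray(c,np.array(uv)/1.5,z)[0].round(3))
E
```

```text
1.8 [ 0.39590685 -0.13273518  0.26753187] [3.14125755e+00 4.11164892e-04 2.88400397e+00] [-4.59791876e-01 -2.15697324e-01  1.56223032e+00  4.21370076e-04
  1.79472415e+00 -1.77290595e+00]
smallkey [ 0.375 -0.281  0.   ]
wrench [ 0.442 -0.095 -0.   ]
wrench2 [ 0.312 -0.123  0.   ]
trayL [ 0.602 -0.289  0.03 ]
trayB [ 0.611 -0.432  0.   ]
pink [ 0.43  -0.409  0.   ]
yellow [ 0.362 -0.36   0.   ]
jar [ 0.732 -0.225  0.   ]
bottle [0.673 0.36  0.   ]
board [0.778 0.04  0.01 ]
```

Request:
{"method": "carry_out", "body": {
  "increments": [
    [0, [-27, -37, 0], 0],
    [0, [-27, -37, 0], 0],
    [0, [-28, -37, 0], 0],
    [0, [-28, -36, 0], 0],
    [0, [0, 0, 0], 8.5],
    [0, [0, 0, 0], 8.5],
    [0, [0, 0, 0], 8.5],
    [0, [0, 0, 0], 8.5]
  ]
}}

```text
time: 2.6
tool_pos: [0.4648, -0.3011, 0.2669]
ee_rot: [-3.142, -0.001, 2.285]
wrist_force: [0.4, 0.5, -0.4]
width: 0.0941
finger_force: 0.0
```

Request:
{"method": "carry_out", "body": {
  "increments": [
    [0, [0, 0, 0], 8.5],
    [0, [0, 0, 0], 8.5],
    [0, [0, 0, 0], 8.5],
    [0, [0, 0, 0], 8.5],
    [0, [0, 0, 0], 8.5],
    [0, [0, 0, 0], 8.5],
    [0, [0, 0, 0], 8.5],
    [0, [0, 0, 0], 8.5]
  ]
}}

```text
time: 3.4
tool_pos: [0.4647, -0.3008, 0.2671]
ee_rot: [-3.141, -0.0, 1.098]
wrist_force: [-0.2, -0.2, -0.0]
width: 0.0939
finger_force: 0.0
```

Request:
{"method": "carry_out", "body": {
  "increments": [
    [0, [0, 0, 0], 8.5],
    [0, [0, 0, 0], 8.5],
    [0, [0, 0, 0], 8.5],
    [0, [0, 0, 0], 8.5],
    [0, [0, 0, 0], 7.5],
    [0, [0, 0, 0], 0]
  ]
}}

```text
time: 4.0
tool_pos: [0.4647, -0.3009, 0.2671]
ee_rot: [-3.141, 0.0, 0.381]
wrist_force: [0.1, 0.2, -0.0]
width: 0.0944
finger_force: 0.0
```

```bash
python3 - <<'E'
from h import *
from bench import robot
o=robot.get_obs(); print(o["time"],o["tool_pos"],o["ee_rot"])
c=robot.get_calibration("wrist"); a=robot.snapshot("wrist"); print(c); cv2.imwrite("pics/w1raw.png",a)
a=(255*(a/255.)**.6).astype(np.uint8)
cv2.imwrite("pics/w1.png",cv2.resize(a,None,fx=1.5,fy=1.5,interpolation=2)); print(proj(c,[[.465,-.303,.12],[.465,-.303,.048]])*1.5)
E
```

```text
4.0 [ 0.4647315  -0.30085599  0.26713466] [-3.14102945e+00  2.43887520e-04  3.80523904e-01]
{'vfov': 63.240142780915356, 'cx': 263.0271314517267, 'cy': 193.98577475073222, 'T': array([[ 3.71743147e-01, -8.94059395e-01, -2.49929652e-01,
         5.37558688e-01],
       [-9.28335556e-01, -3.58121740e-01, -9.97091532e-02,
        -2.72857125e-01],
       [-3.59336612e-04,  2.69084776e-01, -9.63116428e-01,
         4.33301146e-01],
       [ 0.00000000e+00,  0.00000000e+00,  0.00000000e+00,
         1.00000000e+00]])}
[[396.16628564 278.46467701]
 [395.90974437 257.57170002]]
```

View pics/w1.png

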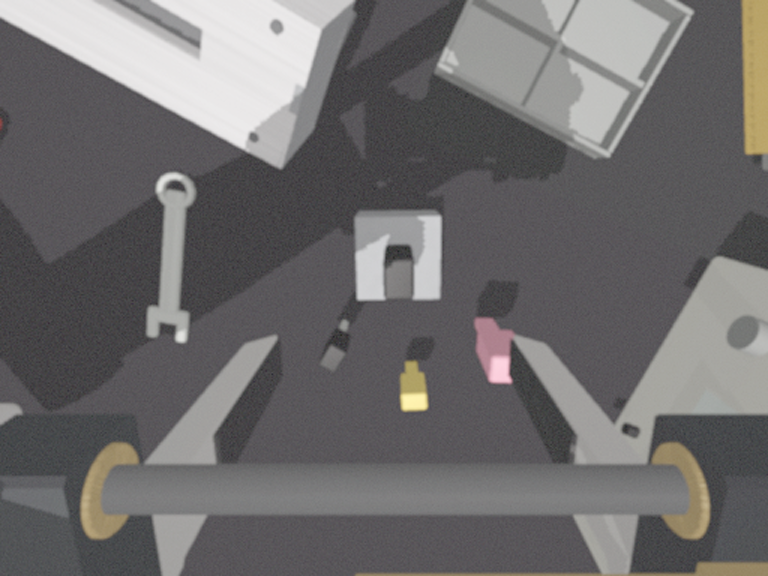

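The wrist view shows the key top at (399,279), square to the tool and about 2 mm right of the prediction. The pink key (495,350) and small black key (335,350) stay clear of partly closed fingers. I'll descend and grip.

Request:
{"method": "carry_out", "body": {
  "increments": [
    [110, [0, 4, 40], 0],
    [110, [0, 0, 45], 0],
    [110, [0, 0, 40], 0],
    [110, [0, 0, 30], 0],
    [110, [0, 0, 15], 0],
    [110, [0, 0, 12], 0],
    [110, [0, 0, 0], 0]
  ]
}}

```text
time: 4.75
tool_pos: [0.466, -0.3044, 0.0846]
ee_rot: [-3.14, 0.001, 0.381]
wrist_force: [0.4, -0.5, -0.8]
width: 0.0533
finger_force: 0.0
```

Request:
{"method": "carry_out", "body": {
  "increments": [
    [255, [0, 0, 0], 0],
    [255, [0, 0, 0], 0],
    [255, [0, 0, 0], 0],
    [255, [0, 0, 0], 0],
    [255, [0, 0, 0], 0],
    [255, [0, 0, 0], 0]
  ]
}}

```text
time: 5.35
tool_pos: [0.4664, -0.3038, 0.0856]
ee_rot: [-3.14, -0.001, 0.381]
wrist_force: [-0.5, 2.9, 2.0]
width: 0.0216
finger_force: 30.0
```

Request:
{"method": "carry_out", "body": {
  "increments": [
    [255, [0, 0, -12], 0],
    [255, [0, 0, -15], 0],
    [255, [0, 0, -15], 0],
    [255, [0, 0, -15], 0],
    [255, [0, 0, -8], 0],
    [255, [25, 0, 0], 0],
    [255, [30, 0, 0], 0],
    [255, [15, 0, 0], 0]
  ]
}}

```text
time: 6.15
tool_pos: [0.5329, -0.2783, 0.1512]
ee_rot: [3.141, -0.001, 0.381]
wrist_force: [-0.2, 0.4, -2.4]
width: 0.0221
finger_force: 30.0
```

Request:
{"method": "carry_out", "body": {
  "increments": [
    [255, [0, 0, 20], 0],
    [255, [0, 0, 20], 0],
    [255, [0, 0, 13], 0],
    [255, [0, 0, 0], 0],
    [255, [-10, 0, 0], 0],
    [255, [-10, 0, 0], 0]
  ]
}}

```text
time: 6.75
tool_pos: [0.5126, -0.2869, 0.0988]
ee_rot: [3.14, -0.001, 0.38]
wrist_force: [0.8, -1.1, -1.8]
width: 0.0222
finger_force: 30.0
```

Request:
{"method": "carry_out", "body": {
  "increments": [
    [255, [-4, 0, 0], 0],
    [255, [-4, 0, 0], 0],
    [255, [-4, 0, 0], 0],
    [255, [-4, 0, 0], 0],
    [255, [-4, 0, 0], 0]
  ]
}}

```text
time: 7.25
tool_pos: [0.4981, -0.2925, 0.0993]
ee_rot: [3.139, -0.01, 0.381]
wrist_force: [7.9, 4.0, -1.6]
width: 0.0218
finger_force: 30.0
```

Request:
{"method": "carry_out", "body": {
  "increments": [
    [255, [-4, 0, 0], 0],
    [255, [-4, 0, 0], 0],
    [255, [-4, 0, 0], 0],
    [255, [-4, 0, 0], 0],
    [255, [-4, 0, 0], 0],
    [255, [-4, 0, 0], 0],
    [255, [0, 0, 0], 0]
  ]
}}

```text
time: 7.95
tool_pos: [0.4749, -0.3015, 0.0989]
ee_rot: [3.14, -0.008, 0.381]
wrist_force: [6.6, 2.4, -2.0]
width: 0.0217
finger_force: 30.0
```

```bash
python3 - <<'E'
from h import *
from bench import robot
o=robot.get_obs(); print(o["time"],o["tool_pos"],o["ee_rot"])
out=[]
for n in("side","scene"):
    c=robot.get_calibration(n); a=robot.snapshot(n); cv2.imwrite(f"pics/{n}_piv.png",a)
    u=proj(c,o["tool_pos"])[0].astype(int); x0,y0=max(u[0]-40,0),max(u[1]-50,0); print(n,x0,y0)
    a=(255*(a[y0:y0+100,x0:x0+80]/255.)**.5).astype(np.uint8); out.append(cv2.resize(a,None,fx=5,fy=5,interpolation=2))
cv2.imwrite("pics/piv.png",np.hstack(out))
E
```

```text
7.95 [ 0.47493468 -0.30151431  0.09885292] [ 3.1395479  -0.0083018   0.38075788]
side 258 234
scene 206 99
```

View pics/piv.png

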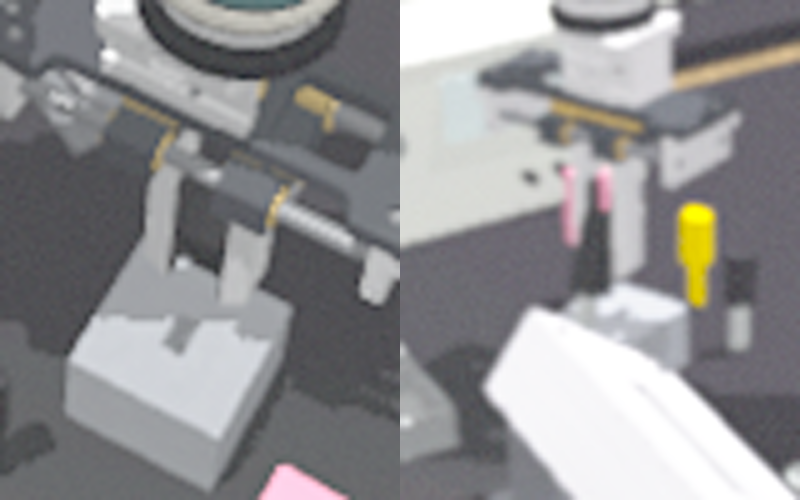

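The pivot is working: the force is steady at about 7 N, and geometry gives about 32° so far. I'll push 4 mm more, lift clear and check the angle.

Request:
{"method": "carry_out", "body": {
  "increments": [
    [255, [-4, 0, 0], 0],
    [255, [0, 0, 0], 0],
    [255, [6, 0, 0], 0],
    [255, [20, 0, -10], 0],
    [255, [10, 0, -40], 0],
    [255, [10, 0, -40], 0],
    [255, [0, 0, -40], 0],
    [255, [0, 0, 0], 0]
  ]
}}

```text
time: 8.85
tool_pos: [0.5133, -0.2886, 0.2355]
ee_rot: [3.13, -0.007, 0.38]
wrist_force: [0.9, -0.8, -0.8]
width: 0.0217
finger_force: 30.0
```

```bash
python3 - <<'E'
from h import *
from bench import robot
o=robot.get_obs(); print(o["time"],o["tool_pos"],o["ee_rot"])
G=o["tool_pos"]+[0,0,.005]; yaw=o["ee_rot"][2]; X=np.array([np.cos(yaw),np.sin(yaw),0]); out=[]
for n in("side","scene"):
    c=robot.get_calibration(n); a=robot.snapshot(n); cv2.imwrite(f"pics/{n}_lift.png",a)
    u=proj(c,G-[0,0,.03])[0].astype(int); x0,y0=max(u[0]-40,0),max(u[1]-50,0); print(n,x0,y0)
    a=(255*(a[y0:y0+100,x0:x0+80]/255.)**.5).astype(np.uint8); out.append(cv2.resize(a,None,fx=5,fy=5,interpolation=2))
    for t in(0,30,35,40):
        s=np.sin(np.radians(t));k=np.cos(np.radians(t)); print(t,((proj(c,[G,G+.082*(X*s-[0,0,k])])-[x0,y0])*5).round(0).tolist())
cv2.imwrite("pics/lift.png",np.hstack(out))
E
```

```text
8.85 [ 0.51330708 -0.28861076  0.23548526] [ 3.12966621 -0.00674159  0.38041902]
side 274 187
0 [[209.0, 204.0], [187.0, 332.0]]
30 [[209.0, 204.0], [234.0, 245.0]]
35 [[209.0, 204.0], [242.0, 229.0]]
40 [[209.0, 204.0], [249.0, 213.0]]
scene 197 73
0 [[203.0, 211.0], [208.0, 325.0]]
30 [[203.0, 211.0], [169.0, 331.0]]
35 [[203.0, 211.0], [163.0, 329.0]]
40 [[203.0, 211.0], [157.0, 326.0]]
```

View pics/lift.png

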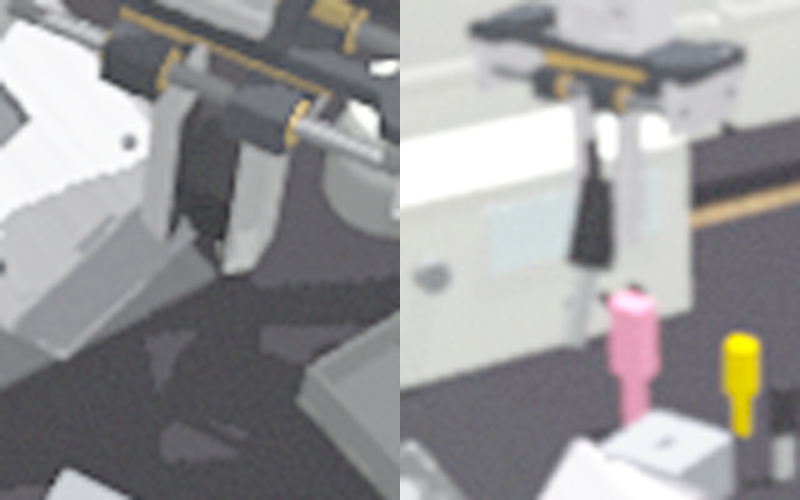

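The scene crop shows the handle bottom at about (190,262) and the foot at about (176,345). That suggests less tilt than planned, perhaps 20–25°. The wrist camera sees the foot better, so I'll use it once.

```bash
python3 - <<'E'
from h import *
from bench import robot
o=robot.get_obs(); T=robot.get_calibration
G=o["tool_pos"]+[0,0,.005]; yaw=o["ee_rot"][2]; X=np.array([np.cos(yaw),np.sin(yaw),0]); Y=np.array([np.sin(yaw),-np.cos(yaw),0])
c=T("wrist"); a=robot.snapshot("wrist"); cv2.imwrite("pics/w2raw.png",a)
u=proj(c,G)[0].astype(int); x0,y0=max(u[0]-50,0),max(u[1]-110,0); print(x0,y0)
a=(255*(a[y0:y0+140,x0:x0+100]/255.)**.5).astype(np.uint8); w=cv2.resize(a,None,fx=4,fy=4,interpolation=2)
s=cv2.imread("pics/scene_lift.png"); b=(255*(s[85:155,212:262]/255.)**.5).astype(np.uint8); b=cv2.resize(b,None,fx=8,fy=8,interpolation=2)
cv2.imwrite("pics/w2.png",np.hstack([w,b]))
for t in(0,15,20,25,30,35,40):
    r=np.radians(t); d=X*np.sin(r)-np.array([0,0,np.cos(r)]); kx=X*np.cos(r)+np.array([0,0,np.sin(r)])
    P=[G+.082*d,G+.03*d+.015*kx,G-.03*d+.015*kx,G-.03*d-.015*kx]
    print(t,((proj(c,P)-[x0,y0])*4).round(0).tolist(), ((proj(T("scene"),[P[0],G+.03*d])-[212,85])*8).round(0).tolist())
E
```

```text
211 140
0 [[202.0, 264.0], [201.0, 273.0], [200.0, 437.0], [200.0, 663.0]] [[219.0, 438.0], [214.0, 325.0]]
15 [[202.0, 166.0], [201.0, 239.0], [200.0, 514.0], [201.0, 689.0]] [[188.0, 450.0], [203.0, 329.0]]
20 [[202.0, 134.0], [201.0, 230.0], [200.0, 538.0], [201.0, 693.0]] [[178.0, 451.0], [199.0, 329.0]]
25 [[202.0, 103.0], [201.0, 222.0], [200.0, 562.0], [201.0, 695.0]] [[168.0, 451.0], [195.0, 329.0]]
30 [[202.0, 73.0], [201.0, 215.0], [200.0, 584.0], [201.0, 695.0]] [[158.0, 449.0], [192.0, 328.0]]
35 [[202.0, 43.0], [201.0, 210.0], [200.0, 605.0], [201.0, 692.0]] [[148.0, 446.0], [188.0, 326.0]]
40 [[202.0, 15.0], [201.0, 206.0], [200.0, 624.0], [201.0, 688.0]] [[139.0, 441.0], [185.0, 324.0]]
```

View pics/w2.png

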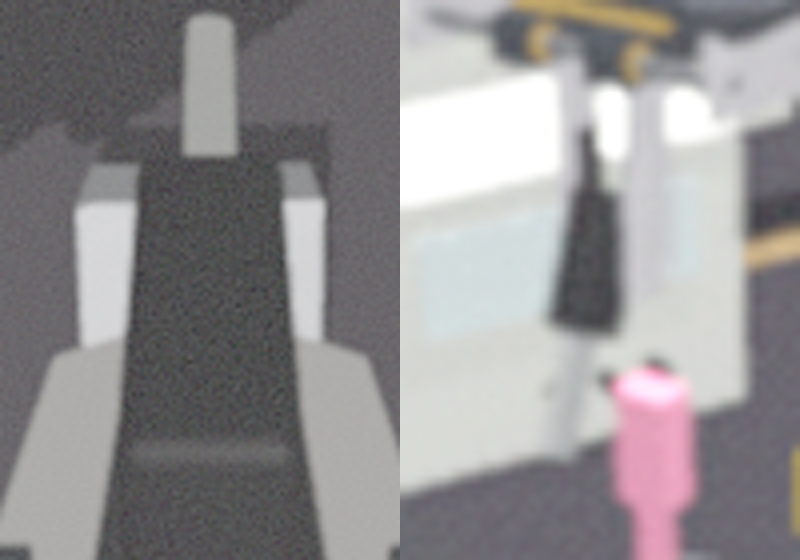

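```bash
python3 - <<'E'
from h import *
from bench import robot
o=robot.get_obs(); c=robot.get_calibration("wrist"); c2=robot.get_calibration("scene")
G=o["tool_pos"]+[0,0,.005]; yaw=o["ee_rot"][2]; X=np.array([np.cos(yaw),np.sin(yaw),0]); Y=np.array([np.sin(yaw),-np.cos(yaw),0]); Z=np.array([0,0,1.])
def pts(p):
    t,u,w,v=p; d=X*np.sin(t)-Z*np.cos(t); kx=X*np.cos(t)+Z*np.sin(t); C=G+X*u+Z*w+Y*v
    return [C+.0815*d+.003*kx,C+.03*d+.015*kx,C-.03*d+.015*kx],[C+.082*d,C+.03*d]
mw=np.array([(211,17),(211,157),(209,452)])/4+[211,140]; ms=np.array([(160,457),(185,328)])/8+[212,85]
def f(p):
    a,b=pts(p); return np.r_[(proj(c,a)-mw).ravel(),(proj(c2,b)-ms).ravel(),p[1:]*1000/20]
for m in(slice(0,None),):
    r=least_squares(f,[.5,0,0,0]); print(np.degrees(r.x[0]),r.x[1:]*1000,r.fun.round(2))
g=lambda p:np.delete(f(p),[4,5]); r=least_squares(g,[.5,0,0,0]); print("no top edge",np.degrees(r.x[0]),r.x[1:]*1000,r.fun.round(2))
E
```

```text
24.53483217116617 [12.38130808 -0.81848236  1.28708826] [-0.28  2.69 -0.27 -3.97  0.24  1.83 -1.24  1.26 -0.98  2.07  0.62 -0.04
  0.06]
no top edge 28.682932094680986 [9.73788953 2.90604636 1.33035898] [-0.22  0.32 -0.19  0.09 -1.85 -0.2  -0.92  0.68  0.49  0.15  0.07]
```

The fit is tight without the handle's highlight band: tilt is about 28.7°, and the key is shifted about 10 mm along tool x in the pads. That is within the slot's ±8° play, so I'll carry it to hover over the −y end of the window.

Request:
{"method": "carry_out", "body": {
  "increments": [
    [255, [0, 0, 0], 7.2],
    [255, [0, 0, 0], 7.2],
    [255, [0, 0, 0], 7.2],
    [255, [0, 0, 0], 7.2],
    [255, [-8, -30, 0], 0],
    [255, [-8, -30, 0], 0],
    [255, [-8, -30, 0], 0],
    [255, [-8, -30, 0], 0]
  ]
}}

```text
time: 9.8
tool_pos: [0.492, -0.1625, 0.2241]
ee_rot: [-3.14, 0.006, -0.123]
wrist_force: [0.1, 0.4, -1.9]
width: 0.0219
finger_force: 30.0
```

Request:
{"method": "carry_out", "body": {
  "increments": [
    [255, [-4, -30, 5], 0],
    [255, [-3, -20, 15], 0],
    [255, [0, -12, 18], 0],
    [255, [0, 0, 18], 0],
    [255, [0, 0, 0], 0],
    [255, [0, 0, 0], 0]
  ]
}}

```text
time: 10.4
tool_pos: [0.4931, -0.1013, 0.1695]
ee_rot: [-3.141, 0.004, -0.123]
wrist_force: [-0.2, 0.5, -2.1]
width: 0.0218
finger_force: 30.0
```

```bash
python3 - <<'E'
from h import *
from bench import robot
o=robot.get_obs(); print(o["time"],o["tool_pos"],o["ee_rot"])
G=o["tool_pos"]; yaw=o["ee_rot"][2]; X=np.array([np.cos(yaw),np.sin(yaw),0]); Y=np.array([np.sin(yaw),-np.cos(yaw),0])
F=G+X*.0491+Y*.0013-[0,0,.064]; D=np.array([.5847,-.0572,.0732]); R=stageR(-.1217); print("foot in deck",(F-D)@R)
W=D+R[:,2]*.033; M=np.array([(.011,-.075,0),(-.011,-.075,0),(-.011,.075,0),(.011,.075,0)]); 
out=[]
for n,w,h,s,(ox,oy) in(("wrist",190,200,2.5,(-95,-100)),("side",65,100,5,(-25,-50))):
    c=robot.get_calibration(n); a=robot.snapshot(n); cv2.imwrite(f"pics/{n}_hov.png",a)
    u=proj(c,F)[0].astype(int); x0,y0=max(u[0]+ox,0),max(u[1]+oy,0); print(n,x0,y0,s)
    print(((proj(c,np.vstack([F,W+M@R.T]))-[x0,y0])*s).round(0).tolist())
    a=(255*(a[y0:y0+h,x0:x0+w]/255.)**.6).astype(np.uint8); a=cv2.resize(a,None,fx=s,fy=s,interpolation=2); print(a.shape)
    out.append(cv2.copyMakeBorder(a,0,500-a.shape[0],0,0,cv2.BORDER_CONSTANT))
cv2.imwrite("pics/hov.png",np.hstack(out))
E
```

```text
10.4 [ 0.49314814 -0.10129561  0.16954563] [-3.14097126  0.00426157 -0.12278929]
foot in deck [-0.01128325 -0.05623732  0.04738734]
wrist 168 48 2.5
[[239.0, 250.0], [305.0, 157.0], [300.0, 217.0], [-191.0, 218.0], [-224.0, 157.0]]
(500, 475, 3)
side 241 159 5
[[127.0, 253.0], [196.0, 257.0], [163.0, 289.0], [8.0, 93.0], [38.0, 63.0]]
(500, 325, 3)
```

View pics/hov.png

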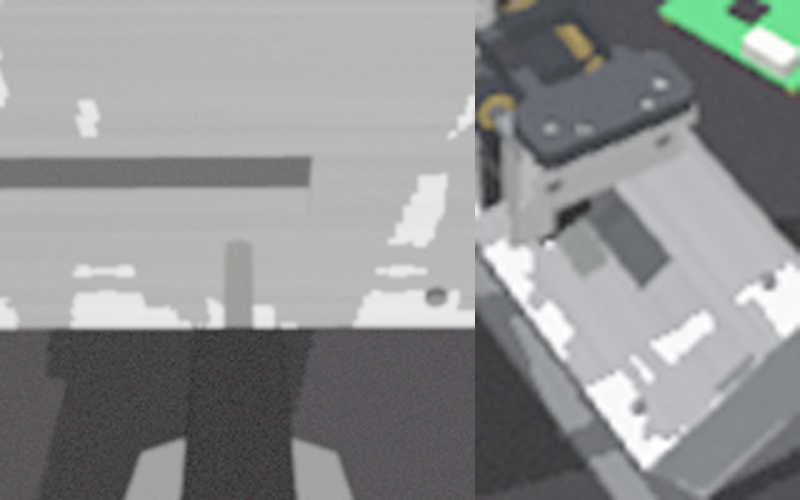

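The window's right end is at (310,157)–(309,215), within about 2 mm of the prediction. The foot tip is at (238,241), just below the window. I'll refit the key in the hand using the correct blade edges.

```bash
python3 - <<'E'
from h import *
from bench import robot
o=robot.get_obs(); cs=robot.get_calibration
Z=np.array([0,0,1.])
def axes(y): return np.array([np.cos(y),np.sin(y),0]),np.array([np.sin(y),-np.cos(y),0])
g1=np.array([.51331,-.28861,.23549]);y1=.38042; g2=o["tool_pos"];y2=o["ee_rot"][2]
cw2=cs("wrist"); 
# wrist calib at pose 1: rigid with tool
def Tt(g,y): 
    M=np.eye(4); X,Y=axes(y); M[:3,:3]=np.c_[X,Y,-Z]; M[:3,3]=g; return M
cw1=dict(cw2); cw1["T"]=Tt(g1,y1)@np.linalg.inv(Tt(g2,y2))@cw2["T"]
def P(p,g,y,b,a):
    t,u,w,v=p; X,Y=axes(y); d=X*np.sin(t)-Z*np.cos(t); kx=X*np.cos(t)+Z*np.sin(t); return g+Z*.005+X*u+Z*w+Y*v+b*d+a*kx
ob=[(cw1,g1,y1,.082,.008,(211/4+211,15/4+140)),(cw1,g1,y1,.03,.015,(211/4+211,157/4+140)),
(cs("scene"),g1,y1,.082,0,(160/8+212,457/8+85)),(cs("scene"),g1,y1,.03,0,(185/8+212,328/8+85)),
(cw2,g2,y2,.082,.008,(238/2.5+168,241/2.5+48)),(cw2,g2,y2,.03,.015,(240/2.5+168,328/2.5+48)),(cs("side"),g2,y2,.082,-.008,(120/5+241,270/5+159))]
def f(p): return np.r_[np.concatenate([(proj(c,P(p,g,y,b,a))[0]-m) for c,g,y,b,a,m in ob]),p[1:]*1000/20]
r=least_squares(f,[.5,0,0,0]); p=r.x; print(np.degrees(p[0]),p[1:]*1000,r.fun.round(1))
F=P(p,g2,y2,.082,0); D=np.array([.5847,-.0572,.0732]); R=stageR(-.1217); print("foot-tcp tool",(F-g2)@np.c_[axes(y2)[0],axes(y2)[1],-Z],"foot deck",(F-D)@R)
E
```

```text
25.27134912848989 [ 9.67230481 -3.22841032  1.38480134] [-0.3  0.  -0.1  0.1 -2.1 -0.9 -1.7 -0.1  0.3 -0.6 -0.4  0.2 -2.3  1.1
  0.5 -0.2  0.1]
foot-tcp tool [0.04467857 0.0013848  0.07238069] foot deck [-0.01736736 -0.05672984  0.04402655]
```

Tilt is about 25–28°. I'll enter the window and use its lower edge to tip the key the rest of the way, going in gently along the slope normal.

Request:
{"method": "carry_out", "body": {
  "increments": [
    [255, [10, 0, -7], 0],
    [255, [0, 0, 0], 0],
    [255, [3, 0, 4], 0],
    [255, [3, 0, 4], 0],
    [255, [2, 0, 3], 0],
    [255, [2, 0, 3], 0],
    [255, [0, 0, 0], 0]
  ]
}}

```text
time: 11.2
tool_pos: [0.5133, -0.1038, 0.1643]
ee_rot: [3.142, 0.003, -0.122]
wrist_force: [-5.3, 0.2, 3.3]
width: 0.022
finger_force: 30.0
```

Request:
{"method": "carry_out", "body": {
  "increments": [
    [255, [2, 0, 3], 0],
    [255, [2, 0, 3], 0],
    [255, [2, 0, 3], 0],
    [255, [0, 0, 0], 0]
  ]
}}

```text
time: 11.6
tool_pos: [0.5209, -0.1046, 0.1559]
ee_rot: [-3.142, -0.003, -0.122]
wrist_force: [0.7, 0.7, -1.8]
width: 0.0218
finger_force: 30.0
```

Request:
{"method": "carry_out", "body": {
  "increments": [
    [255, [-2, 0, 1.5], 0],
    [255, [-2, 0, 1.5], 0],
    [255, [-2, 0, 1.5], 0],
    [255, [0, 0, 0], 0]
  ]
}}

```text
time: 12.0
tool_pos: [0.5152, -0.1039, 0.152]
ee_rot: [3.141, -0.003, -0.122]
wrist_force: [5.0, -0.2, 4.5]
width: 0.0218
finger_force: 30.0
```

Request:
{"method": "carry_out", "body": {
  "increments": [
    [255, [-2, 0, 1.5], 0],
    [255, [-2, 0, 1.5], 0],
    [255, [-2, 0, 1.5], 0],
    [255, [-1, 0, 0.7], 0],
    [255, [0, 0, 0], 0]
  ]
}}

```text
time: 12.5
tool_pos: [0.5067, -0.103, 0.1451]
ee_rot: [-3.142, 0.001, -0.123]
wrist_force: [2.6, 0.3, 1.4]
width: 0.0218
finger_force: 30.0
```

```bash
python3 - <<'E'
from h import *
from bench import robot
o=robot.get_obs(); print(o["time"],o["tool_pos"],o["wrist_force"])
out=[]
for n,s in(("wrist",2.5),("scene",6)):
    c=robot.get_calibration(n); a=robot.snapshot(n); cv2.imwrite(f"pics/{n}_in.png",a)
    G=o["tool_pos"]+[.03,0,-.03]; u=proj(c,G)[0].astype(int); w,h=(150,200) if n=="wrist" else(65,83)
    x0,y0=max(u[0]-w//2,0),max(u[1]-h//2-(20 if n=="wrist" else 0),0); print(n,x0,y0)
    a=(255*(a[y0:y0+h,x0:x0+w]/255.)**.5).astype(np.uint8); a=cv2.resize(a,None,fx=s,fy=s,interpolation=2)
    out.append(cv2.copyMakeBorder(a,0,500-a.shape[0],0,0,cv2.BORDER_CONSTANT))
    yaw=o["ee_rot"][2];X=np.array([np.cos(yaw),np.sin(yaw),0])
    for t in(25,30,35,40):
        r=np.radians(t); d=X*np.sin(r)-np.array([0,0,np.cos(r)]); kx=X*np.cos(r)+np.array([0,0,np.sin(r)]); C=o["tool_pos"]+[0,0,.003]+X*.01
        print(t,((proj(c,[C+.03*d+.015*kx,C-.03*d+.015*kx,C-.03*d-.015*kx,C+.03*d])-[x0,y0])*s).round(0).tolist())
cv2.imwrite("pics/in.png",np.hstack(out))
E
```

```text
12.5 [ 0.50674259 -0.10299705  0.1451381 ] [2.59301102 0.28729843 1.42996967]
wrist 180 64
25 [[203.0, 288.0], [202.0, 490.0], [203.0, 579.0], [204.0, 335.0]]
30 [[203.0, 284.0], [202.0, 504.0], [203.0, 580.0], [203.0, 327.0]]
35 [[203.0, 280.0], [202.0, 517.0], [203.0, 579.0], [203.0, 321.0]]
40 [[203.0, 277.0], [202.0, 530.0], [203.0, 577.0], [203.0, 314.0]]
scene 230 132
25 [[180.0, 227.0], [224.0, 122.0], [271.0, 134.0], [203.0, 232.0]]
30 [[177.0, 224.0], [229.0, 121.0], [274.0, 137.0], [199.0, 231.0]]
35 [[174.0, 220.0], [234.0, 121.0], [276.0, 141.0], [196.0, 229.0]]
40 [[172.0, 216.0], [239.0, 121.0], [278.0, 145.0], [192.0, 228.0]]
```

View pics/in.png

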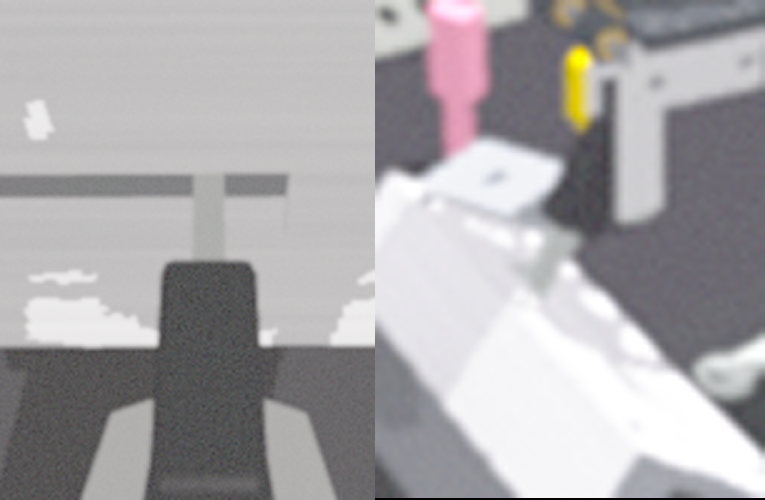

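The wrist view shows the blade inside the window, reaching its far edge at (208,175), with the handle bottom edge at (210,262). Next I'll estimate how the key now sits in the grip.

```bash
python3 - <<'E'
from h import *
from bench import robot
o=robot.get_obs(); c=robot.get_calibration("wrist"); g=o["tool_pos"]; y=o["ee_rot"][2]
X=np.array([np.cos(y),np.sin(y),0]); Z=np.array([0,0,1.]); D=np.array([.5847,-.0572,.0732]); R=stageR(-.1217)
def st(p):
    t,u,w=p; d=X*np.sin(t)-Z*np.cos(t); kx=X*np.cos(t)+Z*np.sin(t); C=g+Z*(.005+w)+X*u; return C,d,kx
def f(p,k):
    C,d,kx=st(p); e=proj(c,[C+.03*d+.015*kx,C-.03*d+.015*kx])[:,1]-[262/2.5+64,485/2.5+64]
    q=(C-8e-3*kx-D)@R; dd=d@R; s=(q[2]-.032)/-dd[2]; return [e[0],e[1]*k,((q+s*dd)[0]+.011)*1000,p[2]*1000/3]
for k in(0,.3,1):
    p=least_squares(f,[.55,.01,0],args=(k,)).x; C,d,kx=st(p); print(k,np.degrees(p[0]),p[1:]*1000,"foot deck",(C+.082*d-D)@R)
E
```

```text
0 34.65425418233246 [1.46944790e+01 5.29113036e-25] foot deck [-0.00310964 -0.05494727  0.01380843]
0.3 33.005086481308616 [15.57559885  1.16323109] foot deck [-0.00408033 -0.05494638  0.01430411]
1 31.139688148260657 [16.596301    2.52111877] foot deck [-0.00513146 -0.05494536  0.01496732]
```

The tilt is now about 33°, which is near square. I'll centre the blade in the window and lower it along the normal until the foot touches.

Request:
{"method": "carry_out", "body": {
  "increments": [
    [255, [3, 0, -2], 0],
    [255, [1.5, 0, 2], 0],
    [255, [1.5, 0, 2], 0],
    [255, [1.5, 0, 2], 0],
    [255, [1.5, 0, 2], 0],
    [255, [0, 0, 0], 0]
  ]
}}

```text
time: 13.2
tool_pos: [0.5159, -0.1039, 0.1389]
ee_rot: [-3.141, 0.002, -0.122]
wrist_force: [0.1, -0.7, -0.9]
width: 0.022
finger_force: 30.0
```

Request:
{"method": "carry_out", "body": {
  "increments": [
    [255, [0.6, 0, 0.8], 0],
    [255, [0.6, 0, 0.8], 0],
    [255, [0.6, 0, 0.8], 0],
    [255, [0, 0, 0], 0]
  ]
}}

```text
time: 13.6
tool_pos: [0.518, -0.1043, 0.1376]
ee_rot: [-3.142, -0.0, -0.122]
wrist_force: [-0.7, 0.4, -2.0]
width: 0.0219
finger_force: 30.0
```

Request:
{"method": "carry_out", "body": {
  "increments": [
    [255, [0.6, 0, 0.8], 0],
    [255, [0.6, 0, 0.8], 0],
    [255, [0.6, 0, 0.8], 0],
    [255, [0, 0, 0], 0]
  ]
}}

```text
time: 14.0
tool_pos: [0.5196, -0.1045, 0.1352]
ee_rot: [-3.142, 0.0, -0.122]
wrist_force: [-3.5, 1.3, 1.8]
width: 0.0219
finger_force: 30.0
```

Normal force is about 4.8 N, so the foot is on the slide at y ≈ −55 mm. Now I'll drag toward +y, which is tool −y.

Request:
{"method": "carry_out", "body": {
  "increments": [
    [255, [0, -2, 0], 0],
    [255, [0, -2, 0], 0],
    [255, [0, -2, 0], 0],
    [255, [0, -2, 0], 0],
    [255, [0, -2, 0], 0],
    [255, [0, -2, 0], 0],
    [255, [0, -2, 0], 0],
    [255, [0, 0, 0], 0]
  ]
}}

```text
time: 14.8
tool_pos: [0.5216, -0.09, 0.135]
ee_rot: [-3.141, -0.0, -0.122]
wrist_force: [-3.3, -1.2, 3.1]
width: 0.0214
finger_force: 30.0
```

Request:
{"method": "carry_out", "body": {
  "increments": [
    [255, [0, -1.5, 0], 0],
    [255, [0, -1.5, 0], 0],
    [255, [0, -1.5, 0], 0],
    [255, [0, -1.5, 0], 0]
  ]
}}

```text
time: 15.2
tool_pos: [0.5222, -0.0846, 0.135]
ee_rot: [3.142, 0.0, -0.122]
wrist_force: [-3.4, -1.6, 3.4]
width: 0.0218
finger_force: 30.0
```

Request:
{"method": "carry_out", "body": {
  "increments": [
    [255, [0, -1.5, 0], 0],
    [255, [0, -1.5, 0], 0],
    [255, [0, -1.5, 0], 0],
    [255, [0, -1.5, 0], 0]
  ]
}}

```text
time: 15.6
tool_pos: [0.523, -0.0786, 0.1349]
ee_rot: [-3.141, 0.0, -0.122]
wrist_force: [-3.1, -2.5, 1.4]
width: 0.0217
finger_force: 30.0
```

Request:
{"method": "carry_out", "body": {
  "increments": [
    [255, [0, -1.5, 0], 0],
    [255, [0, -1.5, 0], 0],
    [255, [0, -1.5, 0], 0]
  ]
}}

```text
time: 15.9
tool_pos: [0.5235, -0.0741, 0.135]
ee_rot: [-3.141, -0.0, -0.122]
wrist_force: [-2.9, -1.3, 2.8]
width: 0.0217
finger_force: 30.0
```

Still sliding, with steady normal force.

Request:
{"method": "carry_out", "body": {
  "increments": [
    [255, [0, -1.5, 0], 0],
    [255, [0, -1.5, 0], 0],
    [255, [0, -1.5, 0], 0],
    [255, [0, -1.5, 0], 0]
  ]
}}

```text
time: 16.3
tool_pos: [0.5243, -0.0679, 0.135]
ee_rot: [-3.141, -0.0, -0.122]
wrist_force: [-3.2, 0.5, 1.9]
width: 0.0217
finger_force: 30.0
```

Request:
{"method": "carry_out", "body": {
  "increments": [
    [255, [0, -1.5, 0], 0],
    [255, [0, -1.5, 0], 0],
    [255, [0, -1.5, 0], 0],
    [255, [0, -1.5, 0], 0]
  ]
}}

```text
time: 16.7
tool_pos: [0.5251, -0.062, 0.1343]
ee_rot: [-3.141, 0.0, -0.122]
wrist_force: [1.2, 0.4, -2.3]
width: 0.0218
finger_force: 30.0
```

The normal force has vanished, so the foot has dropped into the groove. I'll stop dragging and lower it along the normal.

Request:
{"method": "carry_out", "body": {
  "increments": [
    [255, [0.6, 0, 0.8], 0],
    [255, [0.6, 0, 0.8], 0],
    [255, [0.6, 0, 0.8], 0],
    [255, [0.6, 0, 0.8], 0],
    [255, [0, 0, 0], 0]
  ]
}}

```text
time: 17.2
tool_pos: [0.5274, -0.0627, 0.1316]
ee_rot: [-3.141, 0.0, -0.123]
wrist_force: [0.7, -0.1, -2.1]
width: 0.0217
finger_force: 30.0
```

Request:
{"method": "carry_out", "body": {
  "increments": [
    [255, [0.6, 0, 0.8], 0],
    [255, [0.6, 0, 0.8], 0],
    [255, [0.6, 0, 0.8], 0],
    [255, [0.6, 0, 0.8], 0],
    [255, [0.6, 0, 0.8], 0],
    [255, [0, 0, 0], 0]
  ]
}}

```text
time: 17.8
tool_pos: [0.5303, -0.063, 0.1276]
ee_rot: [-3.141, 0.0, -0.122]
wrist_force: [0.1, -0.1, -1.6]
width: 0.0216
finger_force: 30.0
```

Request:
{"method": "carry_out", "body": {
  "increments": [
    [255, [0.6, 0, 0.8], 0],
    [255, [0.6, 0, 0.8], 0],
    [255, [0, 0, 0], 0]
  ]
}}

```text
time: 18.1
tool_pos: [0.5313, -0.0631, 0.1263]
ee_rot: [-3.142, 0.001, -0.122]
wrist_force: [-2.3, 0.2, -1.4]
width: 0.0218
finger_force: 30.0
```

Request:
{"method": "carry_out", "body": {
  "increments": [
    [255, [0.6, 0, 0.8], 0],
    [255, [0.6, 0, 0.8], 0],
    [255, [0, 0, 0], 0]
  ]
}}

```text
time: 18.4
tool_pos: [0.5324, -0.0633, 0.1246]
ee_rot: [-3.142, 0.001, -0.122]
wrist_force: [-4.1, 0.3, 1.1]
width: 0.0222
finger_force: 30.0
```

The floor is felt: about 4.7 N, some 13 mm below the slide surface. I'll ease the spring slightly, open and withdraw upward.

Request:
{"method": "carry_out", "body": {
  "increments": [
    [255, [-0.6, 0, -0.8], 0],
    [255, [0, 0, 0], 0],
    [180, [0, 0, 0], 0],
    [120, [0, 0, 0], 0],
    [100, [0, 0, 0], 0],
    [100, [0, 0, 0], 0],
    [100, [0, 0, 0], 0]
  ]
}}

```text
time: 19.1
tool_pos: [0.5324, -0.0633, 0.1254]
ee_rot: [-3.142, -0.001, -0.122]
wrist_force: [-1.0, -0.1, -0.3]
width: 0.0549
finger_force: 0.0
```

Request:
{"method": "carry_out", "body": {
  "increments": [
    [100, [0, 0, -10], 0],
    [100, [0, 0, -20], 0],
    [100, [0, 0, -30], 0],
    [100, [0, 0, -40], 0],
    [100, [0, 0, -40], 0],
    [100, [0, 0, -40], 0],
    [100, [0, 0, 0], 0]
  ]
}}

```text
time: 19.8
tool_pos: [0.5343, -0.0637, 0.3139]
ee_rot: [3.14, -0.015, -0.122]
wrist_force: [0.4, 0.1, 0.8]
width: 0.0573
finger_force: 0.0
```

```bash
python3 - <<'E'
from h import *
from bench import robot
o=robot.get_obs(); print(o["time"],o["tool_pos"],o["width"])
D=np.array([.5847,-.0572,.0732]); R=stageR(-.1217); F=D+R@np.array([0,-.015,-.014]); out=[]
for n,s in(("wrist",2.5),("side",5)):
    c=robot.get_calibration(n); a=robot.snapshot(n); cv2.imwrite(f"pics/{n}_end.png",a)
    w,h=(160,200) if n=="wrist" else(75,100); u=proj(c,F+R[:,2]*.08)[0].astype(int); x0,y0=max(u[0]-w//2,0),max(u[1]-h//2,0)
    print(n,x0,y0,((proj(c,[F+R[:,2]*z for z in(.047,.052,.112)])-[x0,y0])*s).round().tolist())
    a=(255*(a[y0:y0+h,x0:x0+w]/255.)**.6).astype(np.uint8); a=cv2.resize(a,None,fx=s,fy=s,interpolation=2); out.append(cv2.copyMakeBorder(a,0,max(0,500-a.shape[0]),0,0,cv2.BORDER_CONSTANT))
cv2.imwrite("pics/end.png",np.hstack(out))
E
```

```text
19.8 [ 0.53429905 -0.06368327  0.31387702] 0.05731803001988966
wrist 183 69 [[202.0, 204.0], [202.0, 211.0], [203.0, 305.0]]
side 220 142 [[219.0, 276.0], [214.0, 272.0], [151.0, 228.0]]
```

View pics/end.png

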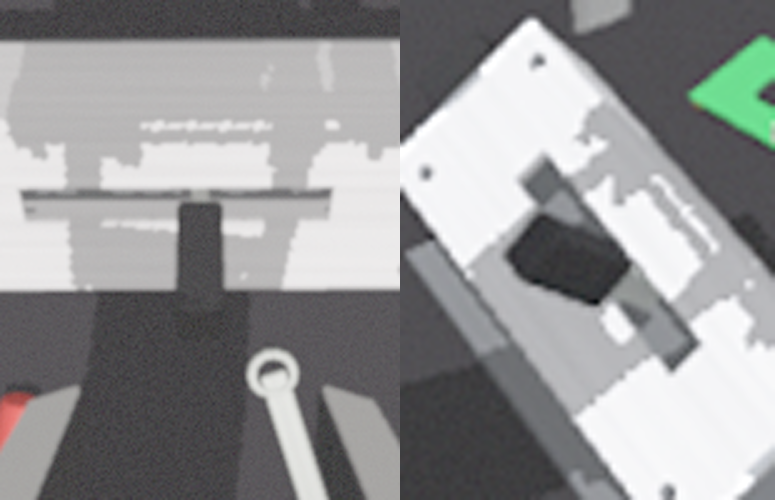

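The final view shows the key standing alone in the window. The handle spans wrist rows 203–310 against a predicted 205–310 when home, with its lower end just above the cover, and the gripper is clear. I'm handing the job in.

```bash
python3 -c "
from bench import robot
print(robot.close_job())"
```

```text
the job is handed in; nothing more can be done
None
```

The lock key is in the groove and released, standing free with its foot felt on the groove floor; the job is handed in at about 20 s, with no verdict returned.

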